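# Gauge the lacquer pot through its guide tube

## Robot

A 6-joint arm with a two-finger parallel gripper is mounted at the origin on the work surface. World frame = base frame: x ahead of the robot, y to its left, z up, the work surface at z = 0. Lengths are in mm, angles in rad, forces in N, time in s.
With the tool pointing down it reaches from about 300 to 750 mm from the base axis. Payload 8.5 kg.
Tool frame: the origin (TCP) lies at the very end of the fingers, on their centre line; the grasp point (between the pads) lies 19 mm behind it; z points along the fingers, y is the line along which they close (so a half turn about z gives the same grasp; the last joint's range is limited). The gripper opens to 88 mm and grips with 3 to 60 N. Pads are 18 mm wide; open, the fingers measure 123 mm over their backs; the gripper's body (75 mm by 187 mm) begins 45 mm behind the grasp point.
Start: joints at [-1.416, 0.381, 1.297, -0, 1.464, -0.215], TCP at [198.779, -512.803, 238.748] pointing down, gripper open.
Joint ranges: [-3.11, 3.11], [-0.89, 2.33], [0.22, 2.48], [-1.42, 4.56], [0.17, 2.85], [-2.88, 2.88]. Speed limits (rad/s): [2.39, 2.39, 3.14, 3.14, 3.14, 3.14].

## Interface

Orientations are given as a unit quaternion [w, x, y, z].
In Python, from station import manip gives the robot as it stands.
- The arm moves only by the tool drive_tool, never from a script. Its argument "moves" is a list of rows, each an object with "dr": the turn, a rotation vector about the tool's x, y, z in units of 10 degrees (1.0 is 10 degrees), a list of three; "slide": the shift along the tool's x, y, z in units of 50 mm (1.0 is 50 mm), a list of three; "hand": the finger opening in mm, from 0 to 88.1. In form: [{"dr": [rx, ry, rz], "slide": [tx, ty, tz], "hand": hand}, ...]. A call has 1 to 12 rows; each row is the pose to reach, as a shift and turn from the pose commanded when the call began, along the tool's axes at that moment; what a row does not reach only later rows make up. A row lasts 1/8 s, in which the tool goes at most 62.5 mm and 10.7 degrees, less where a joint would pass 70% of its speed; a pose out of reach is approached as far as the arm can. A call with a gripper value outside its range is refused whole. The fingers move at their own pace and stop on an object; the grip force is fixed at half the most. Time passes only in rows, so rows that repeat a pose let the fingers close. It gives the time, the measured TCP pose, the force, the opening and the grip force at its end, in the units of the state.
- manip.state(): the state, without advancing time (a new reading comes with each control period).
- manip.camera(name): name is "scene" or "top" or "wrist"; returns a dict with "frame" (420x560x3 uint8, red, green, blue), "mtx" (3x3 intrinsics, pixels), "view" (4x4, takes a point from world to camera coordinates). Camera axes: x right, y up, looking along -z (the intrinsics and any distortion apply to the point x, -y, -z); pixel columns grow to the right and rows downward; lengths in mm; the calibration is good to about 2 mm. A picture is of the moment at which its call begins. There is no depth.
- manip.hand_in(): hands the job in; it is judged then, once.
The state is a dict: "t": time; "q": joint angles; "qvel": joint speeds; "joint_torque": joint torques, N m; "ee_pos": TCP position; "orientation": TCP orientation; "force": force on the tool from outside, world axes, zero at the start; "torque": the same for the moment, N m; "grip_width": finger opening in mm; "grip_force": force on a finger pad.
Only numpy, scipy, OpenCV 4.12 (cv2) and the standard library are available. Lean on these libraries where they do the work, as an engineer would, in place of code of your own. Each camera call takes 0.05 s, during which the arm holds its last target. There are 200 camera calls.

## Task

Slip the taller of the two aluminium rings, the spacer, over the guide tube that stands up from the lacquer pot's lid, so that it sits flat on the lid, and let it go. Then take the gauge rod from its rest, lower it upright through the spacer into the tube until its square collar stops on the spacer, pressing gently, and draw it out again, leaving the spacer in place. Finish while still holding the gauge, still and level, with its tip about 17 cm above the middle of the white tile for reading; do not put it down or let go, and leave everything else where it stands.

Things in the scene. Friction and masses are not known exactly. Their poses are not given: they have to be found in the camera images.
- pot: fixed round brown lacquer pot, 152 mm across, with a flat wooden lid, its top 80 mm above the table; an upright steel guide tube stands in the middle of the lid. Origin: on the tube's axis, at the pot's underside on the table
- seat (a point): point on the tube's axis at the height of the lid's top, where the spacer's underside belongs
- tube_mouth (a point): centre of the guide tube's mouth, 105 mm above the table (25 mm above the lid). Tube: outer diameter 30 mm (27 mm over the top 5 mm), bore 16 mm (20 mm over the top 5 mm); the pot below is hollow, deeper than the gauge goes
- spacer: the spacer: loose aluminium ring, outer diameter 56 mm, bore 34 mm, 32 mm tall, about 0.13 kg, lying flat on the table at the robot's right. Once seated on the lid its top is 112 mm above the table, 7 mm above the tube's mouth. Origin: centre of its underside, z along its axis
- low_ring: bystander: aluminium ring like the spacer (same diameters) but only 14 mm tall; the two may change places. Origin: centre of its underside
- rest: fixed wooden rest that carries the gauge at 45 degrees in an open groove, tip down towards the rest's +x, handle up towards its -x; the gauge lifts out straight up. Base 130 by 70 mm, its middle 20 mm to +x of the origin; all of it below 100 mm. Origin: on the table, straight below the gauge's collar underside centre, which is 92 mm above it
- gauge: loose gauge, about 0.15 kg: steel rod, 10 mm in diameter, last 8 mm tapered; on it a square steel collar 44 by 44 by 10 mm, above that a 12 mm neck and a flat round handle. Origin: centre of the collar's underside, within 5 mm of the centre of mass; z along the rod from tip to handle. In the rest its y is level and its x points up and to the tip side, 45 degrees each
- gauge_tip (a point): the gauge's tip, 95 mm below the collar's underside on the rod's axis (0, 0, -95 mm in the gauge's frame)
- gauge_handle (a point): centre of the gauge's wooden handle disc, 40 mm in diameter, 14 mm thick, flat faces looking along the gauge's y; (0, 0, +55 mm) in the gauge's frame; 131 mm above the table in the rest. It can be pinched across its flat faces from any direction in the gauge's x-z plane, so also from straight above in the rest
- tile: fixed white glazed tile, 90 by 90 mm, 8 mm thick, flat on the table beyond the pot. Origin: centre of its underside
- bowl: bystander: small white bowl, 90 mm across, 45 mm tall
- jar: bystander: amber glass jar, 60 mm across, 85 mm tall
- spatula: bystander: spatula, 200 mm long, lying at the back of the table
- brush: bystander: brush, 200 mm long, lying at the back of the table
- tin: bystander: tin can with a white label, 74 mm across, 100 mm tall
There are look-alikes about, which are no part of the job. Leave any orange look-alike of the gauge alone.

How it is judged (in metres and radians):
On the way, in this order (a step that is already met when the one before it is completed fails the run):
1. the spacer sits flat on the lid around the tube, let go (horizontal distance between spacer and seat below 0.006 m and z of spacer in the frame of pot between 0.077 and 0.084 m and angle between spacer's own z axis and vertical below 0.09 rad and contact force between the fingers and spacer below 0.1 N), for 0.2 s.
2. the gauge is upright in the tube with its collar stopped on the spacer (horizontal distance between spacer and seat below 0.006 m and z of spacer in the frame of pot between 0.077 and 0.084 m and angle between spacer's own z axis and vertical below 0.09 rad and z of gauge in the frame of spacer between 0.029 and 0.0345 m and horizontal distance between gauge_tip and seat below 0.008 m and angle between gauge's own z axis and vertical below 0.12 rad and contact force between gauge and spacer above 0.3 N), for 0.1 s.
3. the gauge is drawn out, its tip above the spacer (horizontal distance between spacer and seat below 0.006 m and z of spacer in the frame of pot between 0.077 and 0.084 m and angle between spacer's own z axis and vertical below 0.09 rad and z of gauge_tip in the frame of spacer above 0.037 m), for 0.1 s.
At the end, for the whole second after the job is handed in: The spacer sits flat on the lid around the tube (centre within 6 mm, height within 4 mm); the gauge is held still in the fingers, clear of pot, spacer, rest and tile, within 15 degrees of level, its tip within 40 mm of the tile centre sideways and 11 to 26 cm above the table (all of step 1 and contact force between the fingers and gauge above 1 N and angle between gauge's own z axis and vertical between 1.31 and 1.83 rad and horizontal distance between gauge_tip and tile below 0.04 m and z of gauge_tip in the frame of tile between 0.11 and 0.26 m and linear speed of gauge below 0.03 m/s and contact force between gauge and pot below 0.1 N and contact force between gauge and spacer below 0.1 N and contact force between gauge and rest below 0.1 N and contact force between gauge and tile below 0.1 N); the arm keeps its last pose, push and grip.
It fails at once if a bystander (low ring, bowl, jar, spatula, brush or tin) is moved more than 30 mm (distance of any of low_ring, bowl, jar, spatula, brush, tin from where it was at the start of the episode above 0.03 m).
It fails at once if the collar is pressed on the spacer with more than 40 N (contact force between gauge and spacer above 40 N).
It also fails if it takes over 72 s, if anything falls off the work surface, if the arm or the gripper's body presses on something with over 40 N, if the wrist force passes 120 N, or if a joint passes its speed limit or range.

## Working session

There is one attempt and no reset: what is moved stays moved. The work goes in short steps, Python scripts to look and compute and a tool call to move; the robot and the scene stay as the last step left them, time stands still between calls to the robot, and variables do not carry over. Pictures are saved under pics/ and viewed, at most 13 in all, crops included, and the job is handed in when it is done.

Besides the shell and the picture viewer there is one more tool, called after "Emit:" by a JSON object that holds its "api" and its "payload", one argument or row to a line. drive_tool: Moves the arm, as the interface text tells. Its arguments: {"type":"object","properties":{"moves":{"type":"array","items":{"type":"object","properties":{"dr":{"type":"array","items":{"type":"number"}},"slide":{"type":"array","items":{"type":"number"}},"hand":{"type":"number"}}}}},"required":["moves"]}

```bash
mkdir -p pics && cat > h.py <<'E'
import numpy as np, cv2
from station import manip
from scipy.spatial.transform import Rotation as R
def snap(n,f=None):
    c=manip.camera(n); np.savez(f'{n}.npz',**{k:c[k] for k in('frame','mtx','view')})
    if f: cv2.imwrite(f'pics/{f}.png',c['frame'][:,:,::-1])
    return c
def load(n): return dict(np.load(f'{n}.npz'))
def ray(c,u,v):
    d=np.linalg.inv(c['mtx'])@[u,v,1]; d=d*[1,-1,-1]
    V=c['view']; Rm=V[:3,:3]; return -Rm.T@V[:3,3], Rm.T@d
def at(c,u,v,z):
    o,d=ray(c,u,v); return o+d*(z-o[2])/d[2]
def proj(c,P):
    P=np.atleast_2d(P); V=c['view']; p=P@V[:3,:3].T+V[:3,3]; p=p*[1,-1,-1]; q=p@c['mtx'].T; return q[:,:2]/q[:,2:]
def rot():
    q=manip.state()['orientation']; return R.from_quat([q[1],q[2],q[3],q[0]])
E
python3 - <<'E'
from h import *
a=snap('scene','s0'); b=snap('top','t0'); 
for c in(a,b): print(c['mtx'].round(1).tolist(), ray(c,280,210))
print(list(a.keys())); s=manip.state(); print({k:np.round(v,3) for k,v in s.items()})
print(rot().as_matrix().round(3))
E
```

```text
[[384.4, 0.0, 276.4], [0.0, 384.4, 214.2], [0.0, 0.0, 1.0]] (array([ 923.34570978, -467.16358436,  854.49711544]), array([-0.39257755,  0.50488546, -0.7688833 ]))
[[502.8, 0.0, 273.6], [0.0, 502.8, 216.9], [0.0, 0.0, 1.0]] (array([ 264.68865595,  -13.31586115, 1507.15817198]), array([ 0.20724517, -0.01534908, -0.97834779]))
['frame', 'mtx', 'view']
{'t': np.float64(0.1), 'q': array([-1.416,  0.381,  1.298,  0.   ,  1.464, -0.215]), 'qvel': array([ 0.001, -0.003, -0.003,  0.001,  0.001, -0.001]), 'joint_torque': array([ 4.0000e-03, -4.3865e+01, -2.2491e+01,  7.2000e-02,  3.4000e-02,
       -0.0000e+00]), 'ee_pos': array([ 198.746, -512.591,  238.25 ]), 'orientation': array([-0.001,  0.983,  0.184,  0.   ]), 'force': array([-0.948,  0.179,  0.143]), 'torque': array([-0.   ,  0.026,  0.031]), 'grip_force': np.float64(0.0), 'grip_width': np.float64(88.169)}
[[ 0.932  0.361 -0.   ]
 [ 0.361 -0.932  0.001]
 [ 0.    -0.001 -1.   ]]
```

View pics/t0.png

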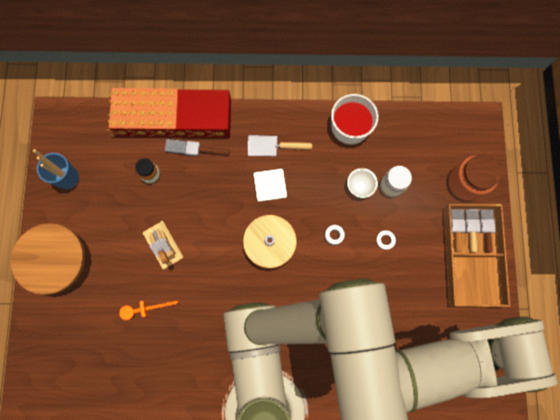

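View pics/s0.png

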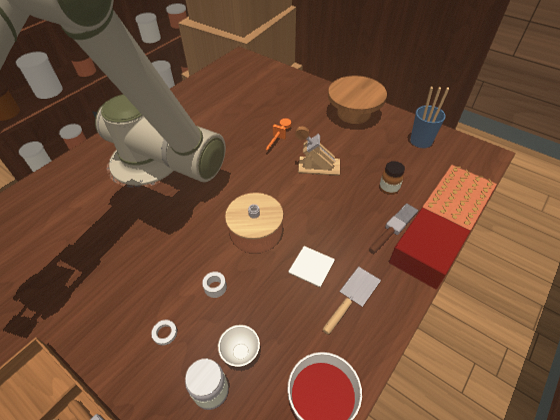

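The top view shows the pot at (270,241), rings at (335,234) and (386,240), the tile at (270,185) and the rest with the gauge at (163,244). In the scene view the ring at (214,285) is the taller one, and the low ring is at (164,332). I'll enlarge both next.

```bash
python3 - <<'E'
from h import *
t=load('top')['frame'];s=load('scene')['frame']
def cr(f,u,v,w,h,k): return cv2.resize(f[v:v+h,u:u+w],None,fx=k,fy=k,interpolation=cv2.INTER_CUBIC)
# 2x2 tiles of 400x300
a=cr(t,130,210,67,50,6)[:300,:400]      # rest top
b=cr(s,280,115,80,60,5)                 # rest scene
c=cr(t,240,210,160,60,5)[:, :800]            # pot + rings top
top=np.hstack([a,b]); im=np.vstack([top,c])
cv2.imwrite('pics/c1.png',im[:,:,::-1]); print(im.shape)
E
```

```text
(600, 800, 3)
```

View pics/c1.png

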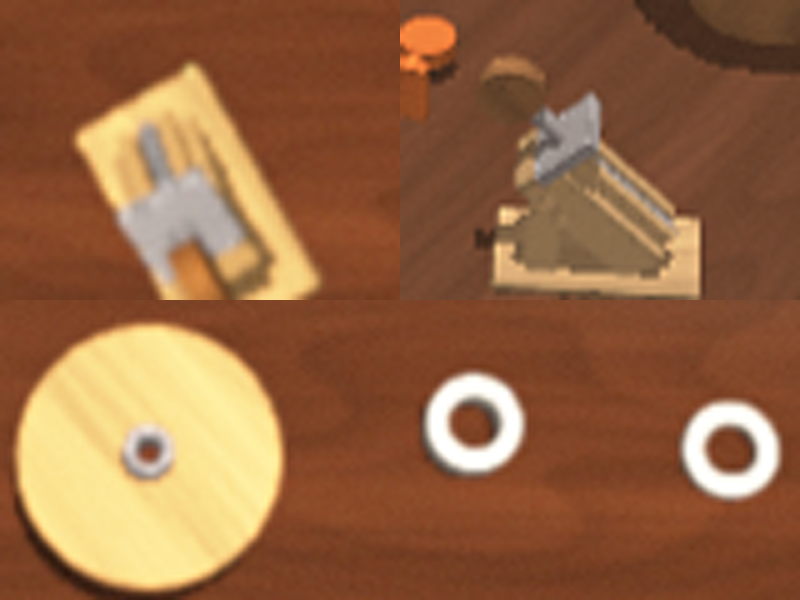

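The rest's base corners in the top view are about (161.6,220.8), (143,232.5) and (183.3,256.6). The tube mouth is at about (269.6,240.2), and the spacer's top centre is at about (334.7,234.5).

```bash
python3 - <<'E'
from h import *
T=load('top');S=load('scene')
def ringc(c,u,v,z,r=14,thr=185):
    f=c['frame'].min(2)[v-r:v+r,u-r:u+r]; m=(f>thr).astype(np.uint8)
    cs=max(cv2.findContours(m,cv2.RETR_EXTERNAL,cv2.CHAIN_APPROX_NONE)[0],key=cv2.contourArea)
    h=cs[:,0,:]+[u-r,v-r]; P=np.array([at(c,*p,z)[:2] for p in h]).astype(np.float32)
    (x,y),rad=cv2.minEnclosingCircle(P); M=cv2.moments(cs); return at(c,M['m10']/M['m00']+u-r,M['m01']/M['m00']+v-r,z).round(1),rad
print('sp top',ringc(T,335,234,32),'scene',ringc(S,214,285,32))
print('low top',ringc(T,386,240,14),'scene',ringc(S,164,332,14))
m=at(T,269.6,240.2,105); print('tube',m,'proj scene',proj(S,m),proj(S,[m[0],m[1],80]))
cs=[(161.6,220.8),(143,232.5),(183.3,256.6)]
for z in(0,10,15):
    P=[at(T,u,v,z)[:2] for u,v in cs]; a,b,c=P; print(z,np.linalg.norm(a-b),np.linalg.norm(a-c),(b+c)/2,np.degrees(np.arctan2(*(a-c)[::-1])),np.degrees(np.arctan2(*(b-a)[::-1]))-90)
# tile
f=T['frame'].min(2)[165:205,250:290];mm=cv2.moments((f>190).astype(np.uint8),True);cc=(mm['m10']/mm['m00']+250,mm['m01']/mm['m00']+165)
print('tile',at(T,*cc,8), cc)
E
```

```text
sp top (array([ 505.7, -198.8,   32. ]), 27.892807006835938) scene (array([ 510.6, -203.1,   32. ]), 26.933637619018555)
low top (array([ 493.9, -354.7,   14. ]), 27.73985481262207) scene (array([ 498.9, -359.3,   14. ]), 26.763628005981445)
tube [474.44570903  -6.66449065 105.        ] proj scene [[251.95924412 205.71620769]] [[252.58979936 211.91485297]]
0 65.66054079835392 129.87076234868465 [473.63571771 315.37714525] 33.12138767493592 33.99114792311198
10 65.22488286928647 129.00906936408077 [472.24935318 313.19626595] 33.12138767493591 33.99114792311201
15 65.00705390475278 128.57822287177882 [471.55617092 312.1058263 ] 33.121387674935896 33.99114792311205
tile [662.17437492  -4.842243     8.        ] (269.8014268727705, 184.4910820451843)
```

Emit:
{"api": "drive_tool", "payload": {
  "moves": [
    {"dr":[0,0,2.12],"slide":[8,-3.6,1.2],"hand":88},
    {"dr":[0,0,2.12],"slide":[8,-3.6,1.2],"hand":88},
    {"dr":[0,0,2.12],"slide":[8,-3.6,1.2],"hand":88},
    {"dr":[0,0,2.12],"slide":[8,-3.6,1.2],"hand":88},
    {"dr":[0,0,2.12],"slide":[8,-3.6,1.2],"hand":88},
    {"dr":[0,0,2.12],"slide":[8,-3.6,1.2],"hand":88},
    {"dr":[0,0,2.12],"slide":[8,-3.6,1.2],"hand":88},
    {"dr":[0,0,2.12],"slide":[8,-3.6,1.2],"hand":88},
    {"dr":[0,0,2.12],"slide":[8,-3.6,1.2],"hand":88},
    {"dr":[0,0,2.12],"slide":[8,-3.6,1.2],"hand":88},
    {"dr":[0,0,2.12],"slide":[8,-3.6,1.2],"hand":88}
  ]
}}

```text
t: 1.48
ee_pos: [506.0, -201.6, 179.0]
orientation: [0.0, 1.0, -0.001, 0.0]
force: [-0.2, 0.2, -0.1]
grip_width: 87.9
grip_force: 0.0
```

```bash
python3 - <<'E'
from h import *
s=manip.state(); print(s['t'],s['q'].round(3),s['ee_pos'].round(1)); print(rot().as_matrix().round(3))
W=snap('wrist','w1'); snap('scene')
print(W['mtx'].round(1).tolist(),ray(W,280,210),proj(W,[[507,-200,32],s['ee_pos']]))
E
```

```text
1.475 [-0.596  0.422  1.413 -0.     1.306  0.977] [ 506.  -201.6  179. ]
[[ 1.    -0.002  0.   ]
 [-0.002 -1.    -0.   ]
 [ 0.     0.    -1.   ]]
[[352.1, 0.0, 283.7], [0.0, 352.1, 202.1], [0.0, 0.0, 1.0]] (array([ 587.15854859, -202.28053847,  324.80368411]), array([-0.33374491,  0.01176135, -0.94291487])) [[281.4386768  184.28752207]
 [282.70797984 269.82080591]]
```

View pics/w1.png

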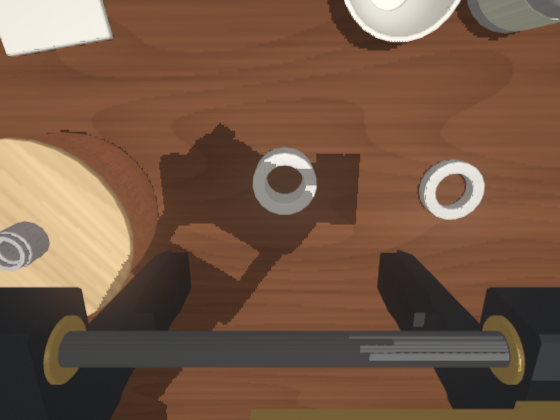

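The wrist view shows the spacer at about (285,180), the low ring at (452,189) and the tube mouth at about (12,250). I'll overlay the projected model on an enlarged crop.

```bash
python3 - <<'E'
from h import *
W=load('wrist');S=load('scene')
th=np.linspace(0,2*np.pi,73)
def circ(x,y,z,r): return np.c_[x+r*np.cos(th),y+r*np.sin(th),0*th+z]
def ov(c,box,k,cs):
    u,v,w,h=box; im=cv2.resize(c['frame'][v:v+h,u:u+w],None,fx=k,fy=k,interpolation=cv2.INTER_CUBIC)
    for P,col in cs: cv2.polylines(im,[np.round(((proj(c,P)-[u,v]+.5)*k)).astype(int)],False,col,1)
    return im
sp=[(circ(506,-201,32,28),(255,0,0)),(circ(506,-201,32,17),(255,0,0)),(circ(506,-201,0,28),(0,255,0))]
tb=[(circ(474.4,-6.7,105,13.5),(255,0,0)),(circ(474.4,-6.7,105,10),(255,0,0)),(circ(474.4,-6.7,80,76),(0,255,0))]
a=ov(W,(235,135,100,100),4,sp); d=ov(W,(0,120,100,100),2,tb)
d=ov(W,(0,200,100,100),4,tb)
e=ov(S,(220,165,67,50),6,tb)[:200]; f=ov(S,(190,260,50,50),4,sp)
bot=np.zeros((200,800,3),np.uint8); bot[:, :400]=e[:,:400]; bot[:,500:700]=f
cv2.imwrite('pics/c2.png',np.vstack([np.hstack([a,d]),bot])[:,:,::-1])
E
```

```text
(no output)
```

View pics/c2.png

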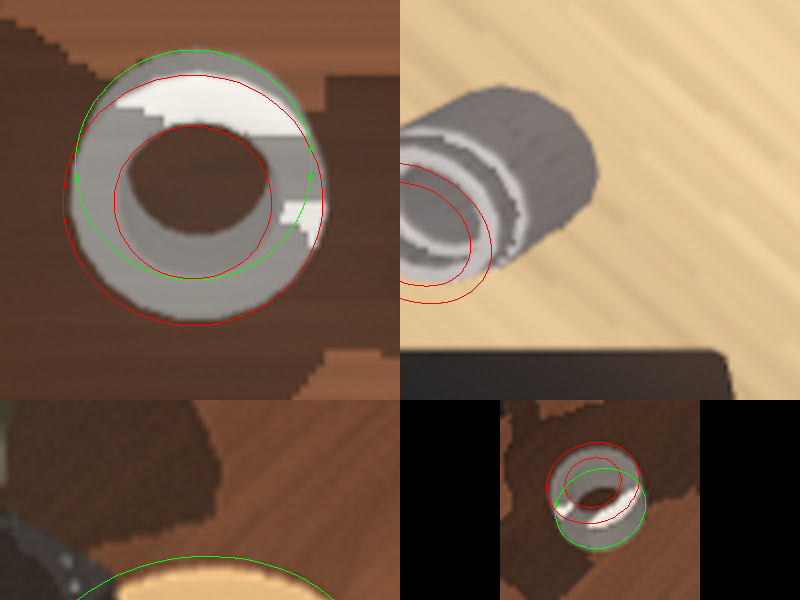

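The spacer sits about 1 mm forward and 1 mm to the right of my estimate, so about (507,-202). I'll squeeze it once in each of two directions so that it centres in the hand.

Emit:
{"api": "drive_tool", "payload": {
  "moves": [
    {"dr":[0,0,0],"slide":[0.02,0,1.2],"hand":88},
    {"dr":[0,0,0],"slide":[0.02,0,2.4],"hand":88},
    {"dr":[0,0,0],"slide":[0.02,0,3.2],"hand":88},
    {"dr":[0,0,0],"slide":[0.02,0,3.48],"hand":88},
    {"dr":[0,0,0],"slide":[0.02,0,3.48],"hand":88},
    {"dr":[0,0,0],"slide":[0.02,0,3.48],"hand":65},
    {"dr":[0,0,0],"slide":[0.02,0,3.48],"hand":50},
    {"dr":[0,0,0],"slide":[0.02,0,3.48],"hand":50},
    {"dr":[0,0,0],"slide":[0.02,0,3.48],"hand":50},
    {"dr":[0,0,0],"slide":[0.02,0,3.48],"hand":50}
  ]
}}

```text
t: 2.82
ee_pos: [508.0, -200.6, 5.4]
orientation: [0.0, 1.0, -0.0, 0.0]
force: [-1.1, 0.2, 5.6]
grip_width: 55.9
grip_force: 30.0
```

Emit:
{"api": "drive_tool", "payload": {
  "moves": [
    {"dr":[0,0,0],"slide":[0,0,0],"hand":88},
    {"dr":[0,0,0],"slide":[0,0,0],"hand":88},
    {"dr":[0,0,-1],"slide":[0,0,0],"hand":88},
    {"dr":[0,0,-2],"slide":[0,0,0],"hand":88},
    {"dr":[0,0,-3],"slide":[0,0,0],"hand":88},
    {"dr":[0,0,-4],"slide":[0,0,0],"hand":88},
    {"dr":[0,0,-5],"slide":[0,0,0],"hand":88},
    {"dr":[0,0,-6],"slide":[0,0,0],"hand":88},
    {"dr":[0,0,-7],"slide":[0,0,0],"hand":88},
    {"dr":[0,0,-8],"slide":[0,0,0],"hand":88},
    {"dr":[0,0,-9],"slide":[0,0,0],"hand":88},
    {"dr":[0,0,-9],"slide":[0,0,0],"hand":88}
  ]
}}

```text
t: 4.32
ee_pos: [507.6, -200.3, 4.6]
orientation: [-0.0, 0.708, 0.706, -0.0]
force: [0.7, -0.0, -1.2]
grip_width: 88.1
grip_force: 0.0
```

Emit:
{"api": "drive_tool", "payload": {
  "moves": [
    {"dr":[0,0,0],"slide":[0,0,0],"hand":65},
    {"dr":[0,0,0],"slide":[0,0,0],"hand":50},
    {"dr":[0,0,0],"slide":[0,0,0],"hand":50},
    {"dr":[0,0,0],"slide":[0,0,0],"hand":50},
    {"dr":[0,0,0],"slide":[0,0,0],"hand":50}
  ]
}}

```text
t: 4.95
ee_pos: [507.6, -200.4, 4.8]
orientation: [-0.0, 0.707, 0.707, 0.0]
force: [-0.6, -0.3, 0.5]
grip_width: 54.6
grip_force: 30.0
```

Emit:
{"api": "drive_tool", "payload": {
  "moves": [
    {"dr":[0,0,0],"slide":[0,0,-1],"hand":50},
    {"dr":[0,0,0],"slide":[0,0,-2],"hand":50},
    {"dr":[0,0,0],"slide":[0,0,-3],"hand":50},
    {"dr":[0,0,0],"slide":[1,-0.3,-3.7],"hand":50},
    {"dr":[0,0,0],"slide":[2,-0.6,-3.7],"hand":50},
    {"dr":[0,0,0],"slide":[2,-0.6,-3.7],"hand":50},
    {"dr":[0,0,0],"slide":[2,-0.6,-3.7],"hand":50},
    {"dr":[0,0,0],"slide":[2,-0.6,-3.7],"hand":50}
  ]
}}

```text
t: 5.95
ee_pos: [478.0, -101.3, 189.4]
orientation: [-0.0, 0.708, 0.707, -0.0]
force: [-0.2, 0.1, -1.1]
grip_width: 54.2
grip_force: 30.0
```

```bash
cat >> h.py <<'E'
th=np.linspace(0,2*np.pi,73)
def circ(x,y,z,r): return np.c_[x+r*np.cos(th),y+r*np.sin(th),0*th+z]
def ov(c,box,k,cs):
    u,v,w,h=box; im=cv2.resize(c['frame'][v:v+h,u:u+w],None,fx=k,fy=k,interpolation=cv2.INTER_CUBIC)
    for P,col in cs: cv2.polylines(im,[np.round(((proj(c,P)-[u,v]+.5)*k)).astype(int)],False,col,1)
    return im
E
python3 - <<'E'
from h import *
s=manip.state(); print(s['ee_pos'].round(1),s['q'].round(2)); W=snap('wrist')
x,y=476.3,-8.3
tb=[(circ(x,y,105,13.5),(255,0,0)),(circ(x,y,105,10),(255,0,0)),(circ(x,y,80,76),(0,255,0))]
u,v=proj(W,[x,y,105])[0].astype(int); print(u,v,ray(W,280,210)[0])
a=ov(W,(u-50,v-50,100,100),4,tb); b=cv2.resize(ov(W,(0,0,560,420),1,tb),(400,300)); b=np.vstack([b,np.zeros((100,400,3),np.uint8)])
cv2.imwrite('pics/c3.png',np.hstack([a,b])[:,:,::-1])
E
```

```text
[ 478.  -101.3  189.4] [-0.45  0.32  1.55 -0.    1.28 -0.45]
281 65 [477.90043556 -20.49647603 335.18966835]
```

View pics/c3.png

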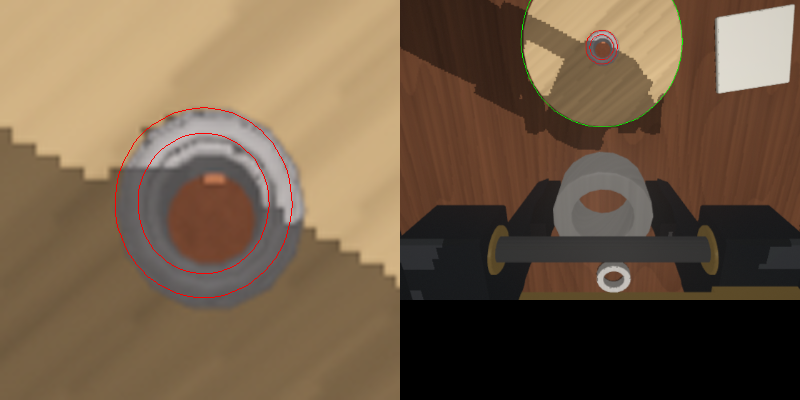

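The mouth's centre is about 1.5 px right and 1 px below my projection. I'll check the wrist camera's bias against the ring now held, whose position in the hand is known.

```bash
python3 - <<'E'
from h import *
W=load('wrist'); f=W['frame'].astype(int)
m=((f.max(2)-f.min(2)<25)&(f.min(2)>85)&(f.min(2)<225)).astype(np.uint8); m[:, :190]=0; m[:,380:]=0; m[:205]=0;m[325:]=0
c=max(cv2.findContours(m,cv2.RETR_EXTERNAL,cv2.CHAIN_APPROX_NONE)[0],key=cv2.contourArea)[:,0]
print(c.min(0),c.max(0))
for v in range(215,325,10):
    r=np.where(m[v])[0]; print(v,r.min(),r.max(),(r.min()+r.max())/2)
e=np.array([478,-101.3,189.4])
P=proj(W,circ(e[0],e[1],e[2]+27.2,28)); print('model',P.min(0),P.max(0),P.mean(0)); P=proj(W,circ(e[0],e[1],e[2]-4.8,28)); print(P.min(0),P.max(0))
E
```

```text
[214 213] [353 324]
215 269 300 284.5
225 247 321 284.0
235 237 332 284.5
245 230 337 283.5
255 227 341 284.0
265 223 345 284.0
275 220 348 284.0
285 217 351 284.0
295 214 352 283.0
305 215 353 284.0
315 216 350 283.0
model [212.82796334 238.04888901] [356.07517674 361.53972341] [285.42782157 301.77779852]
[225.72798119 209.17575768] [342.97719976 314.30580627]
```

Emit:
{"api": "drive_tool", "payload": {
  "moves": [
    {"dr":[0,0,0],"slide":[1,-0.03,0],"hand":50},
    {"dr":[0,0,0],"slide":[1.87,-0.03,0],"hand":50},
    {"dr":[0,0,0],"slide":[1.87,-0.03,0],"hand":50},
    {"dr":[0,0,0],"slide":[1.87,-0.03,0.7],"hand":50},
    {"dr":[0,0,0],"slide":[1.87,-0.03,1.38],"hand":50},
    {"dr":[0,0,0],"slide":[1.87,-0.03,1.38],"hand":50},
    {"dr":[0,0,0],"slide":[1.87,-0.03,1.38],"hand":50}
  ]
}}

```text
t: 6.88
ee_pos: [477.0, -7.7, 121.7]
orientation: [0.001, 0.707, 0.707, 0.0]
force: [0.1, -0.3, -2.5]
grip_width: 54.1
grip_force: 30.0
```

```bash
python3 - <<'E'
from h import *
L=[]
for i in range(3): W=snap('wrist','w4'); s=manip.state(); L.append(np.r_[s['ee_pos'],s['force']])
print(np.round(L,1)); e=np.mean(L,0)[:3]
x,y=476.5,-8
tb=[(circ(x,y,105,13.5),(255,0,0)),(circ(x,y,105,10),(255,0,0)),(circ(x,y,80,15),(0,255,0)),(circ(e[0],e[1],e[2]-4.8,17),(0,0,255)),(circ(e[0],e[1],e[2]+27.2,17),(0,0,255)),(circ(e[0],e[1],e[2]-4.8,28),(255,255,0))]
u,v=proj(W,[x,y,110])[0].astype(int); print(u,v)
cv2.imwrite('pics/c4.png',np.hstack([cv2.resize(W['frame'][v-75:v+75,u-100:u+100],None,fx=2,fy=2),ov(W,(u-100,v-75,200,150),2,tb)])[:,:,::-1])
E
```

```text
[[ 4.771e+02 -7.600e+00  1.220e+02  0.000e+00 -0.000e+00 -1.500e+00]
 [ 4.770e+02 -7.400e+00  1.220e+02  6.000e-01 -8.000e-01 -8.000e-01]
 [ 4.769e+02 -7.300e+00  1.219e+02 -1.000e-01  1.000e+00 -6.000e-01]]
283 258
```

View pics/c4.png

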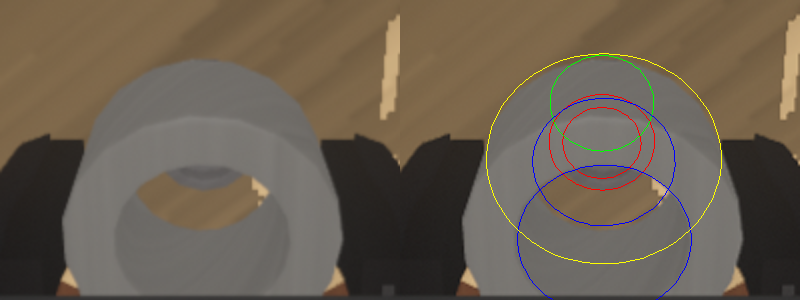

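Through the ring's bore, the tube's rim is at (202,188) in the crop. The ring sits about 1 mm short in tool x and lines up sideways, so I'll correct that and go down slowly.

Emit:
{"api": "drive_tool", "payload": {
  "moves": [
    {"dr":[0,0,0],"slide":[0.02,0,0.1],"hand":50},
    {"dr":[0,0,0],"slide":[0.02,0,0.2],"hand":50},
    {"dr":[0,0,0],"slide":[0.02,0,0.3],"hand":50},
    {"dr":[0,0,0],"slide":[0.02,0,0.4],"hand":50},
    {"dr":[0,0,0],"slide":[0.02,0,0.5],"hand":50},
    {"dr":[0,0,0],"slide":[0.02,0,0.5],"hand":50}
  ]
}}

```text
t: 7.78
ee_pos: [476.9, -6.6, 95.3]
orientation: [0.001, 0.707, 0.707, -0.0]
force: [4.3, -5.8, -5.5]
grip_width: 54.4
grip_force: 30.0
```

Emit:
{"api": "drive_tool", "payload": {
  "moves": [
    {"dr":[0,0,0],"slide":[-0.015,0.01,0.05],"hand":50},
    {"dr":[0,0,0],"slide":[-0.015,0.01,0.1],"hand":50},
    {"dr":[0,0,0],"slide":[-0.015,0.01,0.15],"hand":50},
    {"dr":[0,0,0],"slide":[-0.015,0.01,0.18],"hand":50},
    {"dr":[0,0,0],"slide":[-0.015,0.01,0.18],"hand":50}
  ]
}}

```text
t: 8.4
ee_pos: [476.8, -6.8, 86.6]
orientation: [0.0, 0.707, 0.707, -0.0]
force: [2.4, -3.8, -2.0]
grip_width: 54.2
grip_force: 30.0
```

Emit:
{"api": "drive_tool", "payload": {
  "moves": [
    {"dr":[0,0,0],"slide":[0,0,0],"hand":70},
    {"dr":[0,0,0],"slide":[0,0,0],"hand":88},
    {"dr":[0,0,0],"slide":[0,0,0],"hand":88},
    {"dr":[0,0,0],"slide":[0,0,-0.4],"hand":88},
    {"dr":[0,0,0],"slide":[0,0,-1],"hand":88},
    {"dr":[0,0,0],"slide":[-1,0,-2],"hand":88},
    {"dr":[0,0,0],"slide":[-1.8,0,-2],"hand":88},
    {"dr":[0,0,0],"slide":[-1.8,0,-2],"hand":88},
    {"dr":[0,0,0],"slide":[-1.8,0,-2],"hand":88}
  ]
}}

```text
t: 9.52
ee_pos: [476.4, -96.1, 186.4]
orientation: [-0.001, 0.707, 0.707, -0.0]
force: [0.4, -0.6, -1.2]
grip_width: 88.4
grip_force: 0.0
```

```bash
python3 - <<'E'
from h import *
W=snap('wrist'); s=manip.state(); print(s['ee_pos'].round(1),s['force'].round(1))
T=load('top')
x,y=476.5,-7.5
tb=[(circ(x,y,105,10),(255,0,0)),(circ(x,y,112,17),(0,255,0)),(circ(x,y,112,28),(0,255,0))]
u,v=proj(W,[x,y,105])[0].astype(int); print(u,v)
im=np.hstack([ov(W,(u-50,v-50,100,100),4,tb),cv2.resize(W['frame'][v-50:v+50,u-50:u+50],None,fx=4,fy=4)])
cv2.imwrite('pics/c5.png',im[:,:,::-1])
E
```

```text
[476.4 -95.8 186.4] [-0.7  0.2  0.7]
284 73
```

View pics/c5.png

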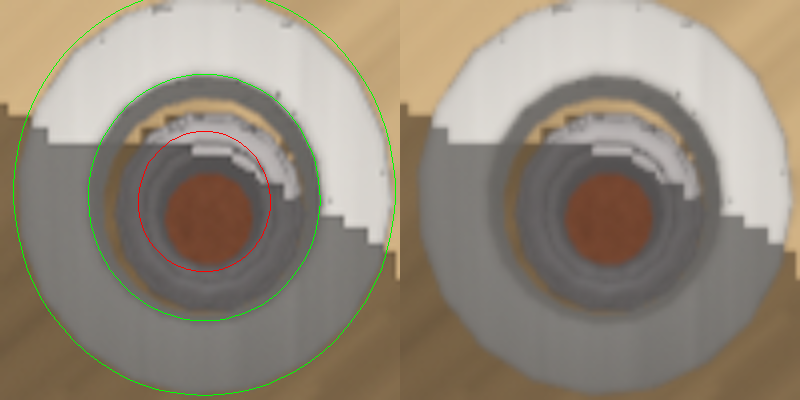

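The spacer is seated around the tube and released, with its centre at crop (204,195). The tube sits about 1 mm to +x inside it, so I put the tube axis at about (477.4,-7.7). Next is the gauge.

Emit:
{"api": "drive_tool", "payload": {
  "moves": [
    {"dr":[0,0,0],"slide":[0,0,-1.28],"hand":88},
    {"dr":[0,0,5.65],"slide":[7.5,-1.02,-1.28],"hand":88},
    {"dr":[0,0,5.65],"slide":[7.5,-1.02,-1.28],"hand":88},
    {"dr":[0,0,5.65],"slide":[7.5,-1.02,-1.28],"hand":88},
    {"dr":[0,0,5.65],"slide":[7.5,-1.02,-1.28],"hand":88},
    {"dr":[0,0,5.65],"slide":[7.5,-1.02,-1.28],"hand":88},
    {"dr":[0,0,5.65],"slide":[7.5,-1.02,-1.28],"hand":88},
    {"dr":[0,0,5.65],"slide":[7.5,-1.02,-1.28],"hand":88},
    {"dr":[0,0,5.65],"slide":[7.5,-1.02,-1.28],"hand":88},
    {"dr":[0,0,5.65],"slide":[7.5,-1.02,-1.28],"hand":88},
    {"dr":[0,0,5.65],"slide":[7.5,-1.02,-1.28],"hand":88}
  ]
}}

```text
t: 10.95
ee_pos: [425.9, 277.6, 250.7]
orientation: [0.0, 0.958, 0.288, -0.0]
force: [0.2, -0.1, -0.0]
grip_width: 88.1
grip_force: 0.0
```

```bash
cat >> h.py <<'E'
def gauge_model(ox,oy,phi):
    c,s=np.cos(phi),np.sin(phi); k=.5**.5
    gz=np.array([-c*k,-s*k,k]); gx=np.array([c*k,s*k,k]); gy=np.cross(gz,gx); o=np.array([ox,oy,92.])
    G=lambda p: o+np.atleast_2d(p)@np.array([gx,gy,gz])
    sq=lambda z:[(22,22,z),(-22,22,z),(-22,-22,z),(22,-22,z),(22,22,z)]
    L=[G(sq(0)),G(sq(10))]+[G(np.c_[20*np.cos(th),0*th+yy,55+20*np.sin(th)]) for yy in(-7,7)]
    L+=[G([(0,0,-95),(0,0,0)])]
    B=[np.array([ox+a*c-b*s,oy+a*s+b*c,0]) for a,b in((-45,-35),(85,-35),(85,35),(-45,35),(-45,-35))]
    return [(l,(255,0,0)) for l in L]+[(np.array(B),(0,255,0))], G, gy
E
python3 - <<'E'
from h import *
W=snap('wrist','w6'); s=manip.state(); print(s['ee_pos'].round(1),s['force'].round(1),s['q'].round(2))
M,G,gy=gauge_model(457.4,300.5,np.radians(33.5)); print(gy)
P=np.vstack([proj(W,l) for l,_ in M]); print(P.min(0),P.max(0))
cv2.imwrite('pics/c6.png',cv2.resize(ov(W,(0,0,560,420),1,[]),(800,600),interpolation=cv2.INTER_CUBIC)[:,:,::-1])
im=W['frame'].copy(); im=cv2.resize(im,(800,600),interpolation=cv2.INTER_CUBIC)
for l,c in M: cv2.polylines(im,[np.round((proj(W,l)+.5)*800/560).astype(int)],False,c,1)
cv2.imwrite('pics/c6.png',im[:,:,::-1])
E
```

```text
[426.  277.5 250.8] [-0.8  0.4 -0.5] [ 0.34  0.3   1.39 -0.    1.46  1.33]
[-0.55193699  0.83388582  0.        ]
[247.88146078  42.23909722] [315.75558973 219.62855512]
```

View pics/c6.png

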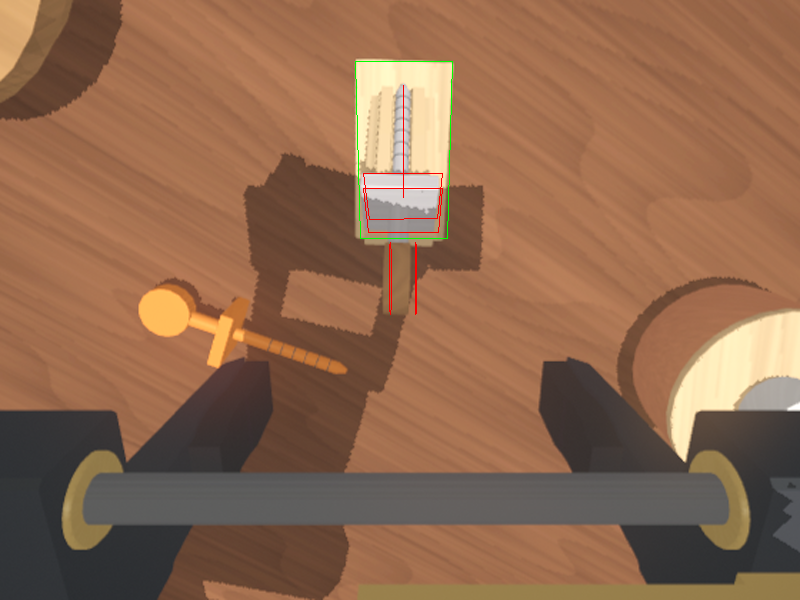

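The projected model matches the base, collar and rod. The handle is about 2.7 mm left of the model at display (397,280), which means about 1.3° of yaw. The grasp goes at (424,281.4,112), and the orange look-alike at (165,312) is well clear.

Emit:
{"api": "drive_tool", "payload": {
  "moves": [
    {"dr":[0,0,0.13],"slide":[0.01,-0.09,1],"hand":88},
    {"dr":[0,0,0.13],"slide":[0.01,-0.09,2],"hand":88},
    {"dr":[0,0,0.13],"slide":[0.01,-0.09,2.5],"hand":88},
    {"dr":[0,0,0.13],"slide":[0.01,-0.09,2.77],"hand":88},
    {"dr":[0,0,0.13],"slide":[0.01,-0.09,2.77],"hand":60},
    {"dr":[0,0,0.13],"slide":[0.01,-0.09,2.77],"hand":30},
    {"dr":[0,0,0.13],"slide":[0.01,-0.09,2.77],"hand":18},
    {"dr":[0,0,0.13],"slide":[0.01,-0.09,2.77],"hand":10},
    {"dr":[0,0,0.13],"slide":[0.01,-0.09,2.77],"hand":8},
    {"dr":[0,0,0.13],"slide":[0.01,-0.09,2.77],"hand":8},
    {"dr":[0,0,0.13],"slide":[0.01,-0.09,2.77],"hand":8}
  ]
}}

```text
t: 12.38
ee_pos: [423.7, 282.4, 112.3]
orientation: [-0.0, 0.961, 0.277, -0.0]
force: [0.3, 0.2, 0.5]
grip_width: 20.2
grip_force: 0.0
```

Emit:
{"api": "drive_tool", "payload": {
  "moves": [
    {"dr":[0,0,0],"slide":[0,0,0],"hand":8},
    {"dr":[0,0,0],"slide":[0,0,0],"hand":8},
    {"dr":[0,0,0],"slide":[0,0,0],"hand":8},
    {"dr":[0,0,0],"slide":[0,0,0],"hand":8}
  ]
}}

```text
t: 12.88
ee_pos: [423.7, 282.4, 112.3]
orientation: [0.0, 0.961, 0.277, 0.0]
force: [0.5, 0.8, 0.2]
grip_width: 13.8
grip_force: 30.0
```

Emit:
{"api": "drive_tool", "payload": {
  "moves": [
    {"dr":[0,0,0],"slide":[0,0,-0.3],"hand":8},
    {"dr":[0,0,0],"slide":[0,0,-0.9],"hand":8},
    {"dr":[0,0,0],"slide":[0,0,-1.8],"hand":8},
    {"dr":[0,0,0],"slide":[0,0,-2.7],"hand":8},
    {"dr":[0,0,0],"slide":[0,0,-3.6],"hand":8},
    {"dr":[0,0,0.8],"slide":[-0.6,1.33,-3.6],"hand":8},
    {"dr":[0,0,1.6],"slide":[-1.2,2.67,-3.6],"hand":8},
    {"dr":[0,0,2.4],"slide":[-1.8,4,-3.6],"hand":8},
    {"dr":[0,0,3.2],"slide":[-2.4,5.34,-3.6],"hand":8},
    {"dr":[0,0,3.2],"slide":[-2.4,5.34,-3.6],"hand":8},
    {"dr":[0,0,3.2],"slide":[-2.4,5.34,-3.6],"hand":8},
    {"dr":[0,0,3.2],"slide":[-2.4,5.34,-3.6],"hand":8}
  ]
}}

```text
t: 14.38
ee_pos: [464.1, -7.0, 292.1]
orientation: [-0.0, 1.0, 0.002, -0.0]
force: [0.3, 0.7, -0.4]
grip_width: 13.6
grip_force: 30.0
```

Emit:
{"api": "drive_tool", "payload": {
  "moves": [
    {"dr":[0,-0.9,0],"slide":[0,0,0],"hand":8},
    {"dr":[0,-1.8,0],"slide":[0,0,0],"hand":8},
    {"dr":[0,-2.7,0],"slide":[0,0,0],"hand":8},
    {"dr":[0,-3.6,0],"slide":[0,0,0],"hand":8},
    {"dr":[0,-4.5,0],"slide":[0,0,0],"hand":8},
    {"dr":[0,-4.5,0],"slide":[0,0,0],"hand":8},
    {"dr":[0,-4.5,0],"slide":[0,0,0],"hand":8}
  ]
}}

```text
t: 15.25
ee_pos: [464.3, -6.8, 292.7]
orientation: [0.001, 0.925, 0.002, -0.381]
force: [-0.6, -0.6, -0.8]
grip_width: 13.9
grip_force: 30.0
```

```bash
python3 - <<'E'
from h import *
L=[]
S=snap('scene','s7'); T=snap('top','t7'); W=snap('wrist','w7'); s=manip.state(); print(s['ee_pos'].round(1),s['force'].round(1),s['q'].round(2),s['grip_width'])
r=rot(); print(r.as_matrix().round(3))
tz=r.as_matrix()[:,2]; h=s['ee_pos']-19*tz; d=np.array([0,0,-1.]); print('handle',h.round(1))
o=h-55*np.array([0,0,1]); tip=h-150*np.array([0,0,1]); print('tip',tip.round(1),proj(S,tip),proj(T,tip),proj(W,tip))
def box(c,P,w,hh,k,ln):
    u,v=proj(c,P)[0].astype(int); u=max(0,u-w//2);v=max(0,v-hh//2); print(u,v)
    return ov(c,(u,v,w,hh),k,ln)
sq=np.array([(22,22,0),(-22,22,0),(-22,-22,0),(22,-22,0),(22,22,0)])
ln=[(o+sq,(255,0,0)),(np.array([tip,o]),(255,0,0)),(np.array([[477.4,-7.7,112],[477.4,-7.7,160]]),(0,255,0)),(circ(477.4,-7.7,112,17),(0,255,0))]
for yy in(-7,7): ln.append((h+np.c_[20*np.cos(th),0*th+yy,20*np.sin(th)],(255,0,0)))
m=(tip+o)/2
a=box(S,m,100,150,4,ln)[:600,:400]
b=cv2.resize(ov(W,(0,0,560,420),1,ln),(400,300)); c=box(T,o,133,100,3,ln)[:300,:399]; c=np.hstack([c,np.zeros((300,1,3),np.uint8)])
cv2.imwrite('pics/c7.png',np.hstack([a,np.vstack([b,c])])[:,:,::-1])
E
```

```text
[464.   -7.2 293.3] [ 0.4 -0.3 -0.5] [-0.19  0.55  1.05 -0.19  2.3   1.3 ] 13.638656582866211
[[ 0.71   0.004 -0.705]
 [ 0.002 -1.    -0.003]
 [-0.705  0.    -0.71 ]]
handle [477.4  -7.2 306.7]
tip [477.4  -7.2 156.7] [[251.36558179 192.73433476]] [[269.73933185 236.30086449]] [[283.08501049  44.17493361]]
200 104
203 180
```

View pics/c7.png

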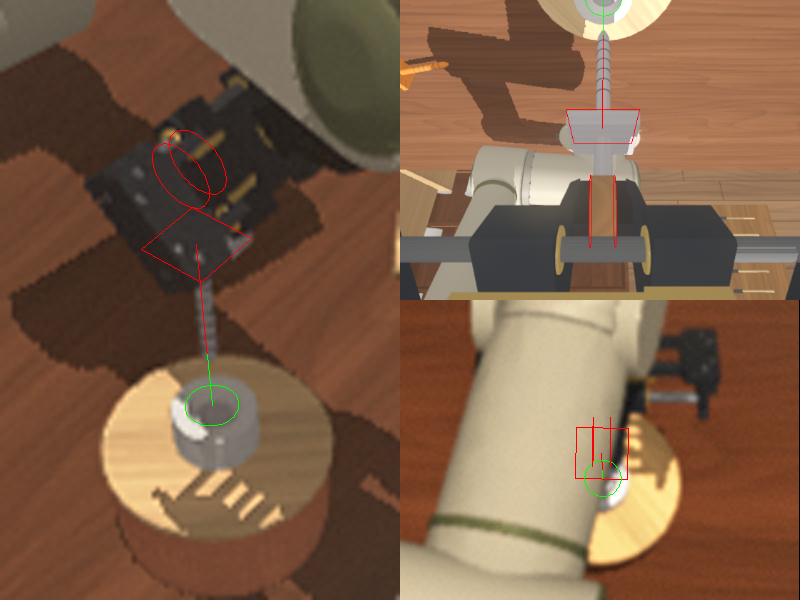

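The wrist overlay matches the held gauge, with the tip at display (603,32), the collar and the handle all on the model. In the scene view the rod lines up with the spacer bore at crop (213,405). I'll lower it.

Emit:
{"api": "drive_tool", "payload": {
  "moves": [
    {"dr":[0,0,0],"slide":[0.14,0.01,0.14],"hand":8},
    {"dr":[0,0,0],"slide":[0.35,0.01,0.355],"hand":8},
    {"dr":[0,0,0],"slide":[0.56,0.01,0.565],"hand":8},
    {"dr":[0,0,0],"slide":[0.65,0.01,0.655],"hand":8},
    {"dr":[0,0,0],"slide":[0.72,0.01,0.725],"hand":8},
    {"dr":[0,0,0],"slide":[0.79,0.01,0.795],"hand":8},
    {"dr":[0,0,0],"slide":[0.86,0.01,0.865],"hand":8},
    {"dr":[0,0,0],"slide":[0.93,0.01,0.935],"hand":8},
    {"dr":[0,0,0],"slide":[0.93,0.01,0.935],"hand":8}
  ]
}}

```text
t: 16.52
ee_pos: [464.1, -8.0, 226.0]
orientation: [0.001, 0.924, 0.002, -0.383]
force: [-0.0, 0.2, -1.6]
grip_width: 14.0
grip_force: 30.0
```

```bash
python3 - <<'E'
from h import *
W=snap('wrist','w8');S=snap('scene'); s=manip.state(); print(s['ee_pos'].round(1),s['force'].round(1),s['torque'].round(2),s['grip_width'])
r=rot().as_matrix(); print(r.round(3)); h=s['ee_pos']-19*r[:,2]; print(h)
o=h-[0,0,55]
sq=np.array([(22,22,0),(-22,22,0),(-22,-22,0),(22,-22,0),(22,22,0)])
ln=[(o+sq,(255,0,0)),(np.array([h-[0,0,150],o]),(255,0,0)),(circ(477.4,-7.7,112,17),(0,255,0)),(circ(477.4,-7.7,112,28),(0,255,0))]
a=cv2.resize(ov(W,(150,0,260,260),2,ln),(500,500)); u,v=proj(S,[477,-8,130])[0].astype(int)
b=ov(S,(u-37,v-62,75,125),4,ln)
cv2.imwrite('pics/c8.png',np.hstack([a,b])[:,:,::-1])
E
```

```text
[464.3  -8.  226.4] [ 0.  -0.1 -0.8] [ 0.05 -0.47 -0.03] 13.644441107101262
[[ 0.707  0.003 -0.707]
 [ 0.002 -1.    -0.002]
 [-0.707  0.    -0.707]]
[477.70240005  -7.95850729 239.83767338]
```

View pics/c8.png

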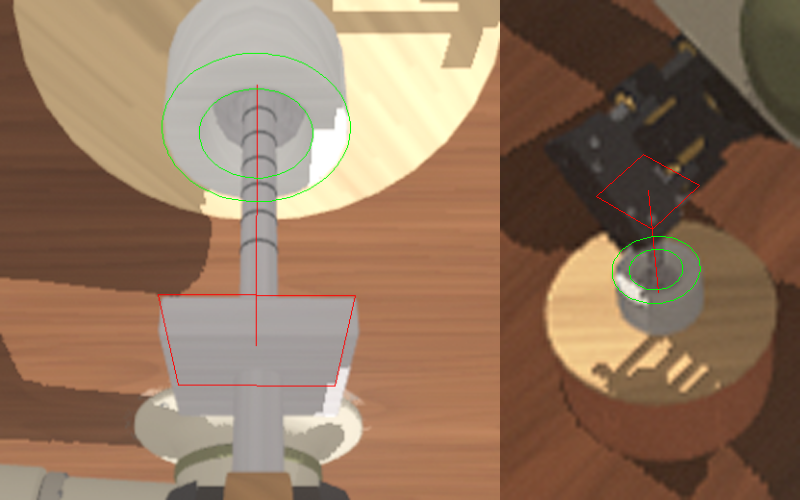

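The rod is inside the spacer and tube, centred at (257,130) in the crop, with no force. I'll keep lowering until just above contact.

Emit:
{"api": "drive_tool", "payload": {
  "moves": [
    {"dr":[0,0,0],"slide":[0.15,0,0.15],"hand":8},
    {"dr":[0,0,0],"slide":[0.35,0,0.35],"hand":8},
    {"dr":[0,0,0],"slide":[0.55,0,0.55],"hand":8},
    {"dr":[0,0,0],"slide":[0.75,0,0.75],"hand":8},
    {"dr":[0,0,0],"slide":[0.88,0,0.88],"hand":8},
    {"dr":[0,0,0],"slide":[0.95,0,0.95],"hand":8},
    {"dr":[0,0,0],"slide":[0.95,0,0.95],"hand":8},
    {"dr":[0,0,0],"slide":[0.95,0,0.95],"hand":8}
  ]
}}

```text
t: 17.62
ee_pos: [464.4, -8.0, 159.5]
orientation: [0.001, 0.924, 0.001, -0.382]
force: [-0.2, 0.4, -0.8]
grip_width: 14.0
grip_force: 30.0
```

Emit:
{"api": "drive_tool", "payload": {
  "moves": [
    {"dr":[0,0,0],"slide":[0.03,0,0.03],"hand":8},
    {"dr":[0,0,0],"slide":[0.06,0,0.06],"hand":8},
    {"dr":[0,0,0],"slide":[0.07,0,0.07],"hand":8},
    {"dr":[0,0,0],"slide":[0.07,0,0.07],"hand":8}
  ]
}}

```text
t: 18.12
ee_pos: [464.2, -8.0, 154.2]
orientation: [0.001, 0.924, 0.002, -0.383]
force: [-0.5, -0.9, -1.5]
grip_width: 13.5
grip_force: 30.0
```

Emit:
{"api": "drive_tool", "payload": {
  "moves": [
    {"dr":[0,0,0],"slide":[0.01,0,0.01],"hand":8},
    {"dr":[0,0,0],"slide":[0.01,0,0.01],"hand":8},
    {"dr":[0,0,0],"slide":[0.01,0,0.01],"hand":8}
  ]
}}

```text
t: 18.5
ee_pos: [464.2, -8.0, 153.5]
orientation: [0.001, 0.924, 0.002, -0.383]
force: [0.5, -0.2, -0.4]
grip_width: 13.6
grip_force: 30.0
```

Emit:
{"api": "drive_tool", "payload": {
  "moves": [
    {"dr":[0,0,0],"slide":[0.01,0,0.01],"hand":8},
    {"dr":[0,0,0],"slide":[0.01,0,0.01],"hand":8},
    {"dr":[0,0,0],"slide":[0.01,0,0.01],"hand":8}
  ]
}}

```text
t: 18.88
ee_pos: [464.2, -8.1, 153.4]
orientation: [0.001, 0.924, 0.001, -0.383]
force: [0.7, -0.9, 4.9]
grip_width: 13.7
grip_force: 30.0
```

Emit:
{"api": "drive_tool", "payload": {
  "moves": [
    {"dr":[0,0,0],"slide":[0.01,0,0.01],"hand":8},
    {"dr":[0,0,0],"slide":[0.01,0,0.01],"hand":8},
    {"dr":[0,0,0],"slide":[0.01,0,0.01],"hand":8}
  ]
}}

```text
t: 19.25
ee_pos: [464.2, -8.1, 153.4]
orientation: [0.001, 0.924, 0.001, -0.383]
force: [1.6, -1.1, 10.7]
grip_width: 13.7
grip_force: 30.0
```

The collar is on the spacer at about 10.7 N, with the collar height reading 111.8 mm. I'll hold briefly and draw it straight out.

Emit:
{"api": "drive_tool", "payload": {
  "moves": [
    {"dr":[0,0,0],"slide":[0,0,0],"hand":8},
    {"dr":[0,0,0],"slide":[0,0,0],"hand":8},
    {"dr":[0,0,0],"slide":[-0.1,0,-0.1],"hand":8},
    {"dr":[0,0,0],"slide":[-0.35,0,-0.35],"hand":8},
    {"dr":[0,0,0],"slide":[-0.65,0,-0.65],"hand":8},
    {"dr":[0,0,0],"slide":[-0.95,0,-0.95],"hand":8},
    {"dr":[0,0,0],"slide":[-1.25,0,-1.25],"hand":8},
    {"dr":[0,0,0],"slide":[-1.55,0,-1.55],"hand":8},
    {"dr":[0,0,0],"slide":[-1.85,0,-1.85],"hand":8},
    {"dr":[0,0,0],"slide":[-2.15,0,-2.15],"hand":8},
    {"dr":[0,0,0],"slide":[-2.3,0,-2.3],"hand":8},
    {"dr":[0,0,0],"slide":[-2.3,0,-2.3],"hand":8}
  ]
}}

```text
t: 20.75
ee_pos: [464.3, -8.0, 314.8]
orientation: [0.001, 0.924, 0.002, -0.382]
force: [0.5, -0.1, -0.8]
grip_width: 13.8
grip_force: 30.0
```

```bash
python3 - <<'E'
from h import *
W=snap('wrist','w9');s=manip.state(); print(s['t'],s['ee_pos'].round(1),s['force'].round(1),s['q'].round(2),s['grip_width'])
r=rot().as_matrix(); h=s['ee_pos']-19*r[:,2]; o=h-[0,0,55]
sq=np.array([(22,22,0),(-22,22,0),(-22,-22,0),(22,-22,0),(22,22,0)])
x,y=476.7,-7
ln=[(o+sq,(255,0,0)),(np.array([h-[0,0,150],o]),(255,0,0)),(circ(x,y,112,17),(0,255,0)),(circ(x,y,112,28),(0,255,0))]
cv2.imwrite('pics/c9.png',ov(W,(150,0,260,200),3,ln)[:,:,::-1])
E
```

```text
20.8 [464.2  -8.  314.2] [-0.3 -0.8 -1.3] [-0.2   0.54  1.01 -0.2   2.35  1.29] 13.836615677221683
```

View pics/c9.png

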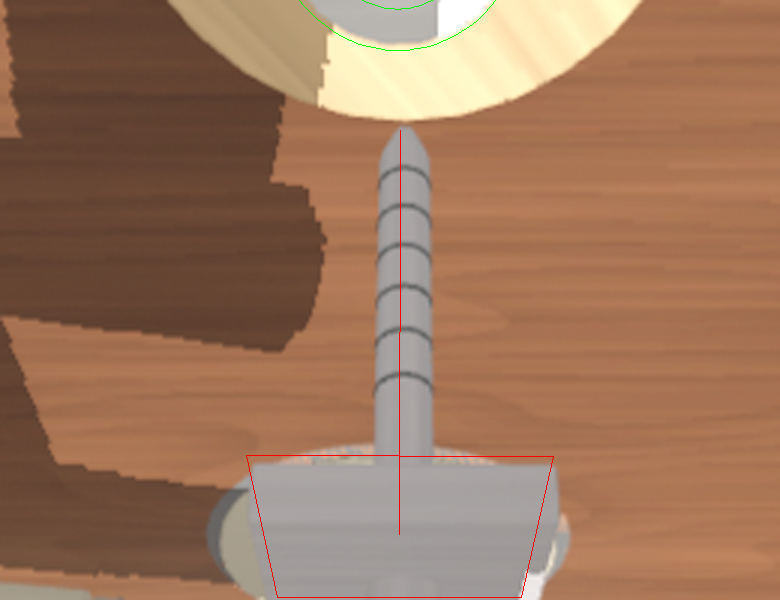

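The gauge is out and still matches the model, and the spacer is in place on the lid. Next I'll turn the gauge level with its tip outward.

Emit:
{"api": "drive_tool", "payload": {
  "moves": [
    {"dr":[0,0.8,0],"slide":[0,0,0],"hand":8},
    {"dr":[0,1.7,0],"slide":[0,0,0],"hand":8},
    {"dr":[0,2.6,0],"slide":[0,0,0],"hand":8},
    {"dr":[0,3.5,0],"slide":[0,0,0],"hand":8},
    {"dr":[0,4.4,0],"slide":[0,0,0],"hand":8},
    {"dr":[0,5.3,0],"slide":[0,0,0],"hand":8},
    {"dr":[0,6.2,0],"slide":[0,0,0],"hand":8},
    {"dr":[0,7.1,0],"slide":[0,0,0],"hand":8},
    {"dr":[0,8,0],"slide":[0,0,0],"hand":8},
    {"dr":[0,8.7,0],"slide":[0,0,0],"hand":8},
    {"dr":[0,9,0],"slide":[0,0,0],"hand":8},
    {"dr":[0,9,0],"slide":[0,0,0],"hand":8}
  ]
}}

```text
t: 22.3
ee_pos: [463.3, -7.8, 313.4]
orientation: [-0.001, 0.924, 0.001, 0.381]
force: [0.3, -0.3, -1.7]
grip_width: 13.6
grip_force: 30.0
```

```bash
python3 - <<'E'
from h import *
s=manip.state(); r=rot().as_matrix(); print(s['ee_pos'].round(1),s['q'].round(2),s['grip_width']); print(r.round(3))
print((r.T@(np.array([527.4,-6.4,177])-s['ee_pos'])/50).round(2))
E
```

```text
[463.3  -7.8 313.4] [-0.45 -0.11  1.89  0.5   0.7   0.84] 13.630522949601778
[[ 0.709  0.003  0.705]
 [ 0.001 -1.     0.003]
 [ 0.705 -0.001 -0.709]]
[-1.01 -0.02  2.84]
```

Emit:
{"api": "drive_tool", "payload": {
  "moves": [
    {"dr":[0,0,0],"slide":[-0.3,-0.02,0.8],"hand":8},
    {"dr":[0,0,0],"slide":[-0.6,-0.02,1.6],"hand":8},
    {"dr":[0,0,0],"slide":[-0.85,-0.02,2.3],"hand":8},
    {"dr":[0,0,0],"slide":[-1,-0.02,2.8],"hand":8},
    {"dr":[0,0,0],"slide":[-1,-0.02,2.8],"hand":8},
    {"dr":[0,0,0],"slide":[-1,-0.02,2.8],"hand":8},
    {"dr":[0,0,0],"slide":[-1,-0.02,2.8],"hand":8},
    {"dr":[0,0,0],"slide":[-1,-0.02,2.8],"hand":8}
  ]
}}

```text
t: 23.3
ee_pos: [527.8, -6.8, 181.2]
orientation: [-0.0, 0.924, 0.002, 0.383]
force: [-0.8, -0.3, -0.4]
grip_width: 13.2
grip_force: 30.0
```

```bash
python3 - <<'E'
from h import *
S=snap('scene','s10');T=snap('top','t10');s=manip.state(); r=rot().as_matrix(); print(s['t'],s['ee_pos'].round(1),s['force'].round(1),s['qvel'].round(3),s['grip_force'],s['grip_width'])
h=s['ee_pos']-19*r[:,2]; k=.5**.5; d=(r[:,0]+0*r[:,1]+r[:,2])*k; tip=h+150*d; print('tip',tip.round(1),d.round(3))
ln=[(np.array([h,tip]),(255,0,0)),(np.array([tip,[tip[0],tip[1],8]]),(0,255,0)),(circ(476.7,-7,112,28),(0,255,0))]
b=ov(T,(180,140,160,120),2,ln)
a=ov(S,(190,120,190,190),3,ln)[:570,:470]; p=np.zeros((570,320,3),np.uint8); p[:240]=b
cv2.imwrite('pics/c10.png',np.hstack([a,p])[:,:,::-1])
E
```

```text
23.4 [527.8  -6.8 180.9] [ 0.5  0.4 -0.6] [-0.001  0.008 -0.     0.004 -0.001 -0.003] 29.98050997965038 13.857853389973446
tip [664.4  -6.4 194.5] [1.    0.003 0.001]
```

View pics/c10.png

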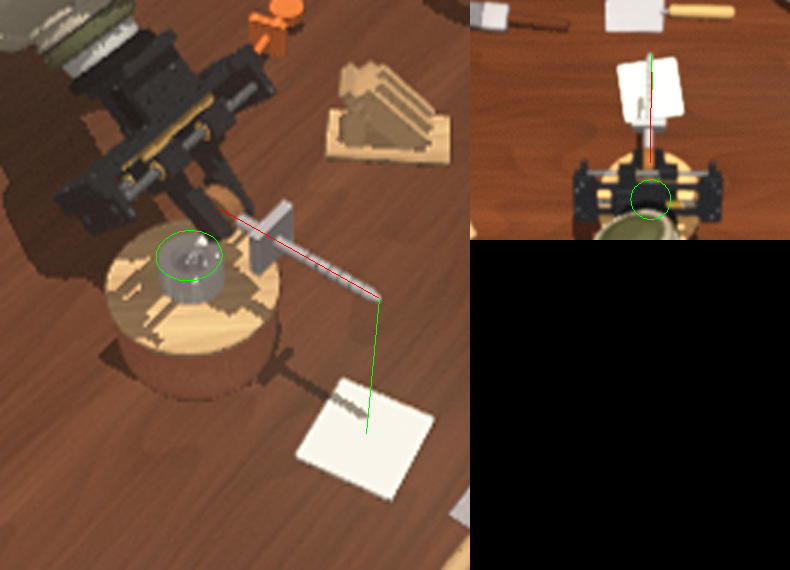

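The gauge is level with its tip at crop (380,298), above the tile's middle at about (366,435). The spacer is on the lid around the tube, and everything is still, so I'll hand in.

```bash
python3 -c "
from station import manip
print(manip.hand_in())"
```

```text
the job is handed in; nothing more can be done
None
```

I handed the job in (no verdict was returned): the spacer sits on the lid around the tube, the gauge went in to its collar at about 11 N and was drawn out, and it is now held level and still with its tip about 19 cm above the middle of the tile.

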